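# Seal and latch the ingredient tub

### The arm

A 7-joint arm with a two-finger parallel gripper is mounted at the origin on a cart in front of the work surface, level with it; the furniture and walls round the work are solid. World frame = base frame: x ahead of the robot, y to its left, z up, the work surface at z = 0. Lengths are in m, angles in rad, forces in N, time in s.
With the tool pointing down it reaches from about 0.425 to 0.925 m from the base axis. Payload 6.8 kg.
Tool frame: the origin (TCP) lies at the very end of the fingers, on their centre line; the grasp point (between the pads) lies 19 mm behind it (r.grip_depth is the distance from the TCP to the grasp point, in m); z points along the fingers, y is the direction in which the jaws open and shut (so a half turn about z gives the same grasp; the last joint's range is limited). The gripper opens to 85 mm and grips with 20 to 120 N. Pads are 22 mm wide; open, the fingers measure 114 mm over their backs; the gripper's body (76 mm by 85 mm) begins 54 mm behind the grasp point. The pads swing forward as they close: fully open they stand 13 mm farther back than shut.
Start: joints at [1.004, 0.477, 0.022, 1.555, -0.011, 1.109, -0.083], TCP at [0.299, -0.605, 0.231] pointing down, gripper open.
Joint ranges: [-2.96, 2.96], [-0.34, 2.1], [-1.41, 1.46], [0.24, 2.44], [-1.37, 4.51], [0.17, 1.92], [-2.96, 2.96]. Speed limits (rad/s): [2.39, 2.39, 3.14, 3.14, 3.14, 3.14, 3.14].

### API

Orientations are given as a rotation vector (axis times angle).
In Python, from bench import r, grab_frame gives the robot as it stands. The module is installed in compiled form; this text tells all that it offers.
- The arm moves only by the tool play_rows, never from a script. Its argument "increments" is a list of rows, each a list of 7 numbers: the shift along the tool's x, y, z in mm, then the turn, a rotation vector about the tool's x, y, z in rad, then the closure in counts, from 0 (fully open) to 255 (shut). In form: [[tx, ty, tz, rx, ry, rz, claw], ...]. A call has 1 to 5 rows; each row shifts and turns the pose as measured when the row begins, along the tool's axes as they then stand; what a row does not reach is not made up. A row lasts 1/10 s, in which the tool goes at most 50 mm and 8.59 degrees, less where a joint would pass 70% of its speed; a pose out of reach is approached as far as the arm can. A call is refused whole if a number of a shift passes 50 or a number of a turn 0.15, either way. A call with a gripper value outside its range is refused whole. The fingers move at their own pace and stop on an object; "force" is the grip in N (left out, the last holds). Time passes only in rows, so rows that do not move let the fingers close. It gives the time, the measured TCP pose, the force and the opening at its end, in the units of the state.
- r.get_obs(): the state, without advancing time (a new reading comes with each control period).
- grab_frame(name): name is "scene" or "top" or "wrist"; returns a dict with "color" (400x640x3 uint8, blue, green, red), "depth" (400x640 float32, m along the optical axis (not along the pixel's ray), 0 where there is no reading), "K" (3x3 intrinsics, pixels), "T" (4x4, takes a point from camera to world coordinates). Camera axes: x right, y up, looking along -z (the intrinsics and any distortion apply to the point x, -y, -z); pixel columns grow to the right and rows downward; lengths in m; the calibration is good to about 2 mm. A picture is of the moment at which its call begins.
- r.hand_in(): hands the job in, once; it reports no verdict.
The state is a dict: "clock": time; "joints": joint angles; "qvel": joint speeds; "tau": joint torques, N m; "tcp_pos": TCP position; "orientation": TCP orientation; "contact_force": force on the tool from outside, world axes, zero at the start; "moment": the same for the moment, N m; "grip_width": finger opening in m.
Only numpy, scipy, OpenCV 4.12 (cv2) and the standard library are available. Lean on these libraries where they do the work, as an engineer would, in place of code of your own. Each camera call takes 0.05 s, during which the arm holds its last target.

### The job

Seal the square ingredient tub: press the four raised rim strips of its lid all the way down one after another, and only then swing the latch handle on top of the lid round counter-clockwise, up over its cam, until it drops into the low notch at the end. Leave the tub shut and latched, and do not disturb the things standing around it.

Things in the scene. Friction and masses are not known exactly. Their poses are not given: they have to be found in the camera images.
- tub: Square steel tub with white lid, 210 x 210 mm, fixed on the worktop. Origin: centre of its underside, z up. Lid's flat middle panel (142 mm square): top 106 mm up. The rim's four sides (+x far, +y left, -x near, -y right) are separate strips between fixed corners level with the panel. The latch stands mid-lid, its vertical pivot on the tub's z axis, over a grey cam track of 32 mm radius.
- pad_far (a point): Top centre of the raised thumb pad (20 mm across the rim, 60 mm along it) on the far rim strip (34 x 138 x 12 mm), 88 mm from the tub's axis. Pad top is 111 mm above the worktop when the strip is fully down, up to 119 mm when raised. A strip moves straight down only, against about 6 N of gasket drag, stays where left and stops hard when fully down (push to about 15 N to be sure).
- pad_left (a point): The same point on the left (+y) rim strip.
- pad_near (a point): The same point on the near (-x) rim strip.
- pad_right (a point): The same point on the right (-y) rim strip.
- strip_far (a joint): How far the far rim strip is pressed down: 0 fully raised, 0.008 m fully seated. Starts between 0 and 0.004.
- strip_left (a joint): The same for the left strip.
- strip_near (a joint): The same for the near strip.
- strip_right (a joint): The same for the right strip.
- latch (a joint): Lever angle, rad, growing counter-clockwise seen from above: at 0 it points along the tub's +y, at 1.57 along the tub's -x. Starts open, 0 to 0.3. From 0.35 to 1.05 the cam lifts the lever, 1.05 to 1.40 is the flat crest, then it drops into the notch, where it lies between 1.56 and its end stop at 1.68. Let go on the ramp it may slide back.
- latch_lift (a joint): Height of the lever above its open position: 0 open, +0.008 m on the crest, -0.004 m in the notch. A spring of about 6 to 9 N pulls the lever down; it slides freely on its pin up to +0.020.
- latch_knob (a point): Middle of the upright black knob (round, 18 mm diameter, 28 mm tall) at the lever's end, 50 mm from the pivot. Open, this point is 149 mm above the worktop (foot 135, top 163); it moves with latch_lift. The arm below is at most 16 mm wide and 8 mm thick. Some 2 to 4 N sideways on the knob turn the lever; it must be free to rise 8 mm and then drop 12 mm.
- butter: Paper-wrapped block 33 x 120 x 32 mm lying on the worktop, a bystander; origin at centre of underside.
- cutter_ring: Metal pastry cutter ring, 71 mm wide, 30 mm tall, a bystander; origin at centre of underside.
- yolk_bowl: Small glass bowl, 116 mm wide, 44 mm tall, a bystander; origin at centre of underside.
- drum: Round lidded tub with a printed wrap, 75 mm wide, 96 mm tall, a bystander to the left of the square tub; origin at centre of underside.

How it is judged:
By the outcome, as a careful person would: the job done as asked, in the order asked, and still so for the second after the job is handed in, with the robot touching nothing.
It also fails if it takes over 64 s, if anything falls off the work surface, if the arm or the gripper's body presses on something with over 40 N, if the wrist force passes 120 N, or if a joint passes its speed limit or range.

## Working session

There is one attempt and no reset: what is moved stays moved. The work goes in short steps, Python scripts to look and compute and a tool call to move; the robot and the scene stay as the last step left them, time stands still between calls to the robot, and variables do not carry over. Pictures are saved under pics/ and viewed, and the job is handed in when it is done.

Besides the shell and the picture viewer there is one more tool, called after "Call:" by a JSON object that holds its "fn" and its "kwargs", one argument or row to a line. play_rows: Moves the arm, as the interface text tells. Its arguments: {"type":"object","properties":{"increments":{"type":"array","items":{"type":"array","items":{"type":"number"}}},"force":{"type":"number"}},"required":["increments"]}

```bash
mkdir -p pics; python3 - <<'E'
from bench import r, grab_frame
import cv2,numpy as np
print(r.get_obs())
for n in ["scene","top"]:
    f=grab_frame(n); cv2.imwrite(f"pics/{n}0.png",f["color"]); np.savez(f"{n}0.npz",**f); print(f["K"],f["T"])
E
```

```text
{'clock': 0.0, 'joints': array([ 1.00388432,  0.47781206,  0.02233686,  1.55647249, -0.01148662,
        1.10931996, -0.083115  ]), 'qvel': array([ 4.87491154e-04,  1.88402736e-04,  1.99745114e-04,  1.73805125e-04,
       -1.72917069e-03,  2.08828120e-03, -5.52583367e-05]), 'tau': array([ 7.12628753e-04, -5.96447539e+01,  1.60817306e+00, -2.81197947e+01,
        1.24863055e-02,  9.34629614e-03, -3.25514415e-07]), 'tcp_pos': array([ 0.29865866, -0.60465141,  0.23030879]), 'orientation': array([-3.05753580e+00, -7.14010272e-01,  9.02144581e-04]), 'contact_force': array([-0.17017922,  0.62518632,  0.97463345]), 'moment': array([ 0.01894134, -0.02392181, -0.03818342]), 'grip_width': 0.0853833804608145}
[[393.34724762   0.         320.29592066]
 [  0.         393.34724762 199.49070155]
 [  0.           0.           1.        ]] [[-0.83378767  0.37674009 -0.40356539  0.22679323]
 [-0.55179223 -0.54485752  0.63139182  0.60888056]
 [ 0.01798497  0.74913096  0.66217773  0.67128185]
 [ 0.          0.          0.          1.        ]]
[[426.49579256   0.         319.24798587]
 [  0.         426.49579256 198.87441754]
 [  0.           0.           1.        ]] [[-8.20955135e-04  9.79197202e-01 -2.02909253e-01  3.73901546e-01]
 [-9.99979764e-01  4.76184630e-04  6.34380721e-03  8.32158382e-02]
 [ 6.30846054e-03  2.02910355e-01  9.79176997e-01  1.04642558e+00]
 [ 0.00000000e+00  0.00000000e+00  0.00000000e+00  1.00000000e+00]]
```

View pics/scene0.png

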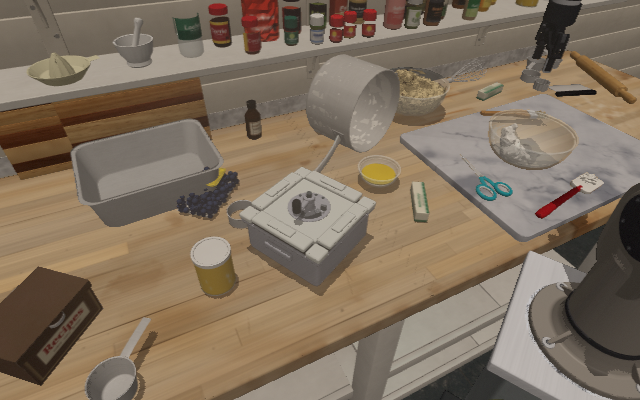

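View pics/top0.png

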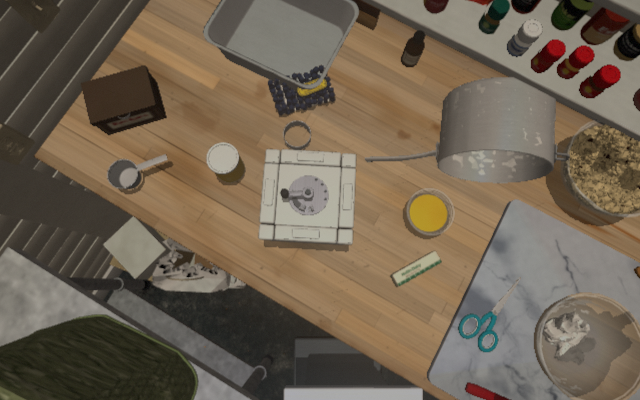

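The top view shows the square tub with its centre near (308,197), the latch lever pointing left (+y) with its knob near (285,193), the drum at (223,158), the ring at (297,135), the bowl at (429,213) and the butter at (416,268). Next I'll measure the lid with the depth image.

```bash
cat > h.py <<'E'
import numpy as np,cv2
def cloud(f):
    K=f["K"];T=f["T"];d=f["depth"]
    v,u=np.mgrid[0:d.shape[0],0:d.shape[1]]
    x=(u-K[0,2])/K[0,0]*d; y=(v-K[1,2])/K[1,1]*d
    P=np.stack([x,-y,-d],-1)@T[:3,:3].T+T[:3,3]
    P[d==0]=np.nan
    return P
def proj(f,p):
    K=f["K"];T=f["T"]
    c=(np.asarray(p,float)-T[:3,3])@T[:3,:3]
    z=-c[...,2]
    return np.stack([K[0,0]*c[...,0]/z+K[0,2],K[1,1]*-c[...,1]/z+K[1,2]],-1)
def onz(f,uv,z):
    K=f["K"];T=f["T"]
    d=np.array([(uv[0]-K[0,2])/K[0,0],-(uv[1]-K[1,2])/K[1,1],-1])@T[:3,:3].T
    return T[:3,3]+d*(z-T[2,3])/d[2]
E
python3 - <<'E'
from h import *
f=dict(np.load("top0.npz")); P=cloud(f)
reg=P[140:255,250:365].reshape(-1,3)
m=(reg[:,2]>0.095)&(reg[:,2]<0.125); q=reg[m]
print(len(q),q.mean(0))
rect=cv2.minAreaRect((q[:,:2]*1000).astype(np.float32)); print(rect)
h,e=np.histogram(reg[:,2],bins=np.arange(-0.01,0.18,0.004)); print([(round(a,3),b) for a,b in zip(e,h)if b])
im=f["color"][130:265,235:375]; cv2.imwrite("pics/c0.png",cv2.resize(im,None,fx=4.4,fy=4.4,interpolation=cv2.INTER_CUBIC))
s=dict(np.load("scene0.npz")); im=s["color"][150:290,180:390]; cv2.imwrite("pics/c1.png",cv2.resize(im,None,fx=3.8,fy=3.8,interpolation=cv2.INTER_CUBIC))
E
```

```text
8151 [0.57559238 0.10194207 0.10953952]
((578.8335571289062, 102.491943359375), (210.01626586914062, 210.43125915527344), 86.70065307617188)
[(np.float64(-0.01), np.int64(4)), (np.float64(-0.006), np.int64(478)), (np.float64(-0.002), np.int64(3135)), (np.float64(0.002), np.int64(967)), (np.float64(0.006), np.int64(18)), (np.float64(0.01), np.int64(17)), (np.float64(0.014), np.int64(26)), (np.float64(0.018), np.int64(22)), (np.float64(0.022), np.int64(21)), (np.float64(0.026), np.int64(19)), (np.float64(0.03), np.int64(29)), (np.float64(0.034), np.int64(5)), (np.float64(0.086), np.int64(7)), (np.float64(0.09), np.int64(17)), (np.float64(0.094), np.int64(58)), (np.float64(0.098), np.int64(59)), (np.float64(0.102), np.int64(1609)), (np.float64(0.106), np.int64(2988)), (np.float64(0.11), np.int64(2204)), (np.float64(0.114), np.int64(993)), (np.float64(0.118), np.int64(247)), (np.float64(0.122), np.int64(10)), (np.float64(0.126), np.int64(2)), (np.float64(0.13), np.int64(41)), (np.float64(0.134), np.int64(103)), (np.float64(0.138), np.int64(14)), (np.float64(0.142), np.int64(15)), (np.float64(0.146), np.int64(14)), (np.float64(0.15), np.int64(5)), (np.float64(0.154), np.int64(4)), (np.float64(0.158), np.int64(30)), (np.float64(0.162), np.int64(19))]
```

View pics/c0.png

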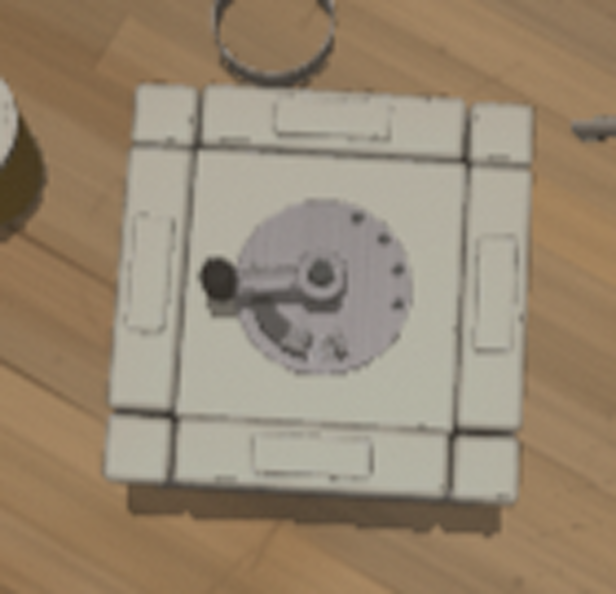

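View pics/c1.png

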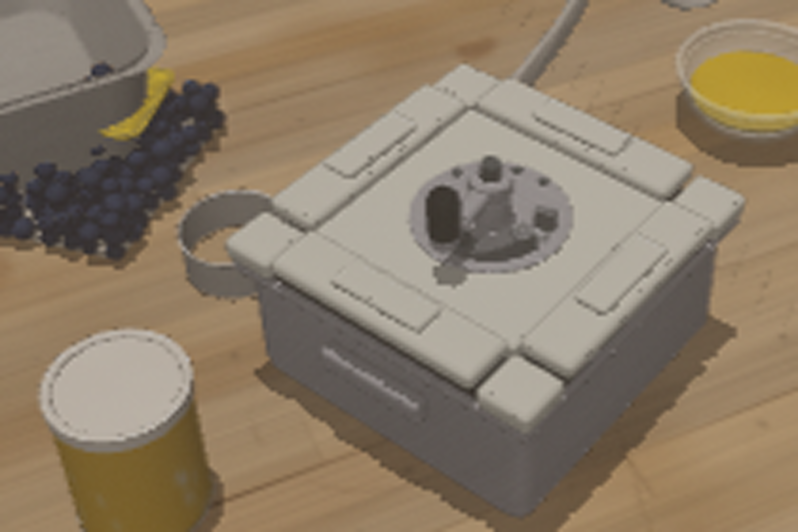

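```bash
cat >> h.py <<'E'
C=np.array([0.5788,0.1025]);YAW=np.radians(-3.3)
def w(x,y,z):
    c,s=np.cos(YAW),np.sin(YAW); return np.array([C[0]+c*x-s*y,C[1]+s*x+c*y,z])
from scipy.spatial.transform import Rotation as R
def togo(o,p,az):
    "tool-frame shift mm to p, and tool-z rot to bring tool y to azimuth az"
    M=R.from_rotvec(o["orientation"]); d=M.inv().apply(np.array(p)-o["tcp_pos"])*1000
    X=np.array([np.sin(az)*-1,np.cos(az),0]);Y=np.array([np.cos(az),np.sin(az),0]);X=np.cross(Y,[0,0,-1])
    T=R.from_matrix(np.stack([X,Y,[0,0,-1]],1))
    return d.round(1),(M.inv()*T).as_rotvec().round(3)
E
python3 - <<'E'
from h import *
f=dict(np.load("top0.npz"));s=dict(np.load("scene0.npz"));P=cloud(f)
for n,g,(a,b,c,d),k in [("t",f,(130,265,235,375),4.4),("s",s,(150,290,180,390),3.8)]:
    im=cv2.resize(g["color"][a:b,c:d],None,fx=k,fy=k,interpolation=cv2.INTER_CUBIC)
    pts=[w(x,y,.106) for x in(-.105,.105) for y in(-.105,.105)]+[w(x,y,.106) for x in(-.071,.071) for y in(-.071,.071)]+[w(.088,0,.115),w(0,.088,.115),w(-.088,0,.115),w(0,-.088,.115)]
    pts+=[w(-.05*np.sin(t),.05*np.cos(t),.163) for t in (0,.15,.3)]
    for p in pts:
        u=(proj(g,p)+.5-[c,a])*k; cv2.circle(im,tuple(int(i) for i in u),3,(0,0,255),-1)
    cv2.imwrite(f"pics/ov_{n}.png",im)
for n,p in dict(far=w(.088,0,0),left=w(0,.088,0),near=w(-.088,0,0),right=w(0,-.088,0)).items():
    u=proj(f,[p[0],p[1],.115]).round().astype(int); print(n,p[:2].round(4),np.nanmedian(P[u[1]-2:u[1]+3,u[0]-2:u[0]+3,2]).round(4))
q=P.reshape(-1,3); m=(q[:,2]>.153)&(q[:,2]<.175)&(np.hypot(q[:,0]-C[0],q[:,1]-C[1])<.07); k=q[m].mean(0);print("knob",k,m.sum())
d=(k[:2]-C);print(np.hypot(*d),np.arctan2(d[1],d[0])-YAW-np.pi/2)
E
```

```text
far [0.6667 0.0974] 0.1161
left [0.5839 0.1904] 0.1169
near [0.4909 0.1076] 0.1166
right [0.5737 0.0146] 0.1171
knob [0.57239504 0.15162821 0.16080307] 56
0.04954397094103663 0.18723708496531666
```

View pics/ov_t.png

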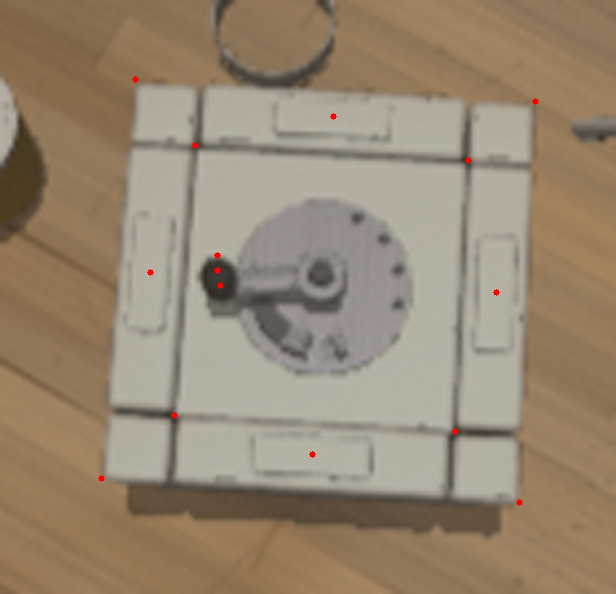

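View pics/ov_s.png

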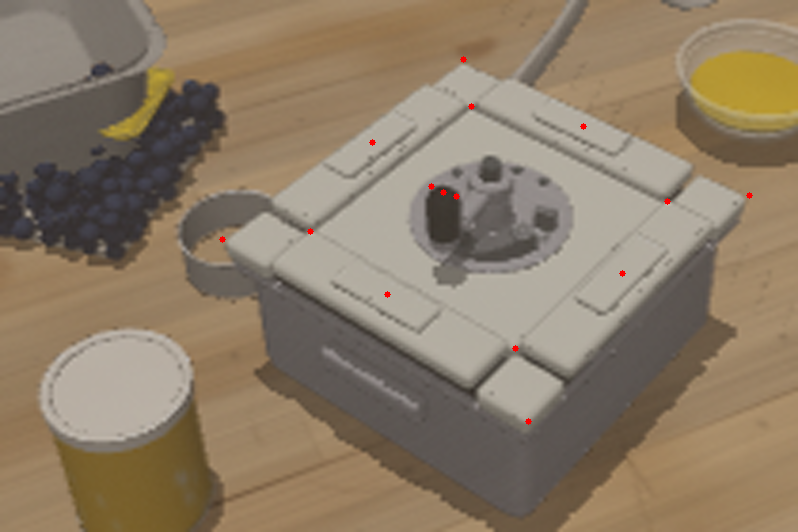

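The overlay matches the lid to within about 2 mm, so I'll use that pose. The latch starts at about 0.19 rad. I'll begin with the right pad.

```bash
python3 - <<'E'
from h import *
from bench import r
o=r.get_obs()
print(togo(o,w(0,-.088,.19),YAW))
E
```

```text
(array([ 520.9, -433.5,   41.1]), array([-2.000e-03, -1.000e-03, -1.054e+00]))
```

Call:
{"fn": "play_rows", "kwargs": {
  "increments": [
    [30,-25,0,0,0,0,255],
    [37,-31,0,0,0,0,255],
    [37,-31,0,0,0,0,255],
    [37,-31,0,0,0,0,255],
    [37,-31,0,0,0,0,255]
  ]
}}

```text
clock: 0.6
tcp_pos: [0.3889, -0.3925, 0.2269]
orientation: [-3.063, -0.691, 0.01]
contact_force: [1.0, -0.2, -0.1]
grip_width: 0.0125
```

Call:
{"fn": "play_rows", "kwargs": {
  "increments": [
    [37,-31,0,0,0,0,255],
    [37,-31,0,0,0,0,255],
    [37,-31,0,0,0,0,255],
    [37,-31,0,0,0,0,255],
    [37,-31,0,0,0,0,255]
  ]
}}

```text
clock: 1.1
tcp_pos: [0.4902, -0.164, 0.2255]
orientation: [-3.063, -0.69, 0.012]
contact_force: [-0.3, -0.2, -0.1]
grip_width: 0.0001
```

Call:
{"fn": "play_rows", "kwargs": {
  "increments": [
    [0,0,0,0,0,-0.13,255],
    [0,0,0,0,0,-0.13,255],
    [0,0,0,0,0,-0.13,255],
    [0,0,0,0,0,-0.13,255],
    [0,0,0,0,0,-0.13,255]
  ]
}}

```text
clock: 1.6
tcp_pos: [0.4929, -0.1517, 0.2243]
orientation: [-2.643, -1.682, 0.008]
contact_force: [0.3, 0.2, -0.6]
grip_width: 0.0001
```

```bash
python3 - <<'E'
from h import *
from bench import r
o=r.get_obs()
print(o["clock"],o["tcp_pos"],o["contact_force"],o["grip_width"],o["joints"].round(2),togo(o,w(0,-.088,.19),YAW))
E
```

```text
1.6 [ 0.49286812 -0.15174636  0.22427083] [ 0.2536243   0.23206947 -0.6473412 ] 0.00012171383389766113 [ 0.44  0.25 -0.31  1.92  0.09  1.   -0.34] (array([185. ,   3.1,  34.3]), array([-0.01 , -0.002, -0.38 ]))
```

Call:
{"fn": "play_rows", "kwargs": {
  "increments": [
    [20,0,4,0,0,-0.13,255],
    [25,5,5,0,0,-0.13,255],
    [30,10,5,0,0,-0.1,255],
    [30,15,5,0,0,-0.1,255],
    [30,15,5,0,0,0,255]
  ]
}}

```text
clock: 2.1
tcp_pos: [0.5583, -0.027, 0.1981]
orientation: [-2.177, -2.251, 0.012]
contact_force: [-0.3, -0.5, -0.3]
grip_width: 0.0001
```

```bash
cat > st.py <<'E'
from h import *
from bench import r
import sys
o=r.get_obs()
x,y,z,a=[float(v) for v in sys.argv[1:5]]
print(o["clock"].__round__(2),o["tcp_pos"].round(4),o["contact_force"].round(1),o["grip_width"].round(4),*togo(o,w(x,y,z),YAW+a))
E
python3 st.py 0 -.088 .130 0
```

```text
Traceback (most recent call last):
  File "st.py", line 6, in <module>
    print(o["clock"].__round__(2),o["tcp_pos"].round(4),o["contact_force"].round(1),o["grip_width"].round(4),*togo(o,w(x,y,z),YAW+a))
                                                                                    ^^^^^^^^^^^^^^^^^^^^^
AttributeError: 'float' object has no attribute 'round'
```

```bash
sed -i 's/o\["grip_width"\].round(4)/round(float(o["grip_width"]),4)/' st.py
python3 st.py 0 -.088 .130 0
```

```text
2.1 [ 0.5583 -0.027   0.1981] [-0.3 -0.5 -0.3] 0.0001 [41.  17.7 68. ] [-0.012 -0.001  0.091]
```

Call:
{"fn": "play_rows", "kwargs": {
  "increments": [
    [20,9,10,-0.01,0,0.05,255],
    [15,6,15,0,0,0.04,255],
    [8,3,15,0,0,0.02,255],
    [0,0,15,0,0,0,255],
    [0,0,0,0,0,0,255]
  ]
}}

```text
clock: 2.6
tcp_pos: [0.5768, 0.0252, 0.1392]
orientation: [-2.295, -2.136, -0.001]
contact_force: [-0.5, 0.0, 0.2]
grip_width: 0.0
```

```bash
python3 st.py 0 -.088 .120 0
```

```text
2.6 [0.5768 0.0252 0.1392] [-0.5  0.   0.2] 0.0 [-10.9  -2.2  19.2] [-0.005 -0.005 -0.014]
```

Call:
{"fn": "play_rows", "kwargs": {
  "increments": [
    [-7,-2,5,0,0,-0.01,255],
    [-4,-1,5,0,0,0,255],
    [0,0,5,0,0,0,255],
    [0,0,0,0,0,0,255]
  ]
}}

```text
clock: 3.0
tcp_pos: [0.5729, 0.0119, 0.1242]
orientation: [-2.286, -2.147, -0.001]
contact_force: [-0.7, -0.5, 0.4]
grip_width: 0.0002
```

```bash
python3 st.py 0 -.088 .111 0
```

```text
3.0 [0.5729 0.0119 0.1242] [-0.7 -0.5  0.4] 0.0002 [ 2.7  0.7 13.3] [-0.004 -0.004 -0.005]
```

Call:
{"fn": "play_rows", "kwargs": {
  "increments": [
    [1,0,3,0,0,0,255],
    [1,0,3,0,0,0,255],
    [0,0,3,0,0,0,255],
    [0,0,3,0,0,0,255],
    [0,0,0,0,0,0,255]
  ]
}}

```text
clock: 3.5
tcp_pos: [0.574, 0.0139, 0.1131]
orientation: [-2.288, -2.147, -0.003]
contact_force: [-0.7, 0.0, 0.1]
grip_width: 0.0001
```

```bash
python3 st.py 0 -.088 .111 0
```

```text
3.5 [0.574  0.0139 0.1131] [-0.7  0.   0.1] 0.0001 [ 0.7 -0.3  2.1] [-0.001 -0.004 -0.006]
```

Call:
{"fn": "play_rows", "kwargs": {
  "increments": [
    [0,0,2,0,0,0,255],
    [0,0,2,0,0,0,255]
  ]
}}

```text
clock: 3.7
tcp_pos: [0.5743, 0.014, 0.1106]
orientation: [-2.289, -2.148, -0.003]
contact_force: [-8.2, -1.9, 24.2]
grip_width: -0.0001
```

Call:
{"fn": "play_rows", "kwargs": {
  "increments": [
    [0,0,3,0,0,0,255]
  ]
}}

```text
clock: 3.8
tcp_pos: [0.5744, 0.014, 0.1104]
orientation: [-2.29, -2.148, -0.001]
contact_force: [-14.2, -2.6, 42.9]
grip_width: 0.0002
```

Right strip bottomed out at z≈0.1105 with 24–43 N. I'll press the others more gently. Next is the far pad.

Call:
{"fn": "play_rows", "kwargs": {
  "increments": [
    [0,0,-10,0,0,0,255],
    [0,0,-15,0,0,0,255],
    [0,0,-10,0,0,0,255],
    [0,0,0,0,0,0,255]
  ]
}}

```text
clock: 4.2
tcp_pos: [0.575, 0.0144, 0.1485]
orientation: [-2.29, -2.15, -0.004]
contact_force: [0.4, -0.4, -0.4]
grip_width: 0.0001
```

```bash
python3 st.py .088 0 .124 0
```

```text
4.2 [0.575  0.0144 0.1485] [ 0.4 -0.4 -0.4] 0.0001 [88.6 86.2 24.8] [ 0.001 -0.002 -0.006]
```

Call:
{"fn": "play_rows", "kwargs": {
  "increments": [
    [20,20,0,0,0,0,255],
    [25,25,0,0,0,0,255],
    [25,25,4,0,0,0,255],
    [15,14,6,0,0,0,255],
    [0,0,6,0,0,0,255]
  ]
}}

```text
clock: 4.7
tcp_pos: [0.6671, 0.0945, 0.1314]
orientation: [2.295, 2.146, 0.003]
contact_force: [-0.0, -0.1, -0.1]
grip_width: -0.0002
```

```bash
python3 st.py .088 0 .122 0
```

```text
4.7 [0.6671 0.0945 0.1314] [-0.  -0.1 -0.1] -0.0002 [ 2.9 -0.6  9.4] [ 0.001 -0.001 -0.01 ]
```

Call:
{"fn": "play_rows", "kwargs": {
  "increments": [
    [2,0,5,0,0,-0.01,255],
    [1,0,5,0,0,0,255],
    [0,0,3,0,0,0,255],
    [0,0,3,0,0,0,255],
    [0,0,0,0,0,0,255]
  ]
}}

```text
clock: 5.2
tcp_pos: [0.6647, 0.095, 0.1131]
orientation: [-2.284, -2.155, 0.002]
contact_force: [0.4, 0.5, -0.0]
grip_width: 0.0001
```

Call:
{"fn": "play_rows", "kwargs": {
  "increments": [
    [0,0,2,0,0,0,255],
    [0,0,0,0,0,0,255]
  ]
}}

```text
clock: 5.4
tcp_pos: [0.6647, 0.0941, 0.112]
orientation: [2.286, 2.155, -0.001]
contact_force: [-0.3, 0.0, -0.3]
grip_width: 0.0001
```

Call:
{"fn": "play_rows", "kwargs": {
  "increments": [
    [0,0,2,0,0,0,255],
    [0,0,2,0,0,0,255]
  ]
}}

```text
clock: 5.6
tcp_pos: [0.6649, 0.0939, 0.1107]
orientation: [2.286, 2.153, 0.0]
contact_force: [-8.3, -1.2, 22.4]
grip_width: 0.0
```

Call:
{"fn": "play_rows", "kwargs": {
  "increments": [
    [0,0,2,0,0,0,255]
  ]
}}

```text
clock: 5.7
tcp_pos: [0.6649, 0.0939, 0.1107]
orientation: [2.286, 2.152, -0.0]
contact_force: [-6.5, -0.8, 16.3]
grip_width: 0.0002
```

Call:
{"fn": "play_rows", "kwargs": {
  "increments": [
    [0,0,-15,0,0,0,255],
    [0,0,-20,0,0,0,255],
    [0,0,-20,0,0,0,255],
    [0,0,-5,0,0,0,255],
    [0,0,0,0,0,0,255]
  ]
}}

```text
clock: 6.2
tcp_pos: [0.6644, 0.0923, 0.1734]
orientation: [2.287, 2.151, -0.003]
contact_force: [-0.1, -0.3, 0.1]
grip_width: -0.0002
```

```bash
python3 st.py 0 .088 .130 0
```

```text
6.2 [0.6644 0.0923 0.1734] [-0.1 -0.3  0.1] -0.0002 [ 93.1 -86.4  43.1] [ 0.     0.003 -0.004]
```

Call:
{"fn": "play_rows", "kwargs": {
  "increments": [
    [25,-20,0,0,0,0,255],
    [30,-25,0,0,0,0,255],
    [25,-25,0,0,0,0,255],
    [13,-14,0,0,0,0,255],
    [0,0,0,0,0,0,255]
  ]
}}

```text
clock: 6.7
tcp_pos: [0.5828, 0.1901, 0.1678]
orientation: [2.292, 2.147, -0.011]
contact_force: [0.2, 0.1, -0.1]
grip_width: -0.0001
```

```bash
python3 st.py 0 .088 .122 0
```

```text
6.7 [0.5828 0.1901 0.1678] [ 0.2  0.1 -0.1] -0.0001 [ 0.6  1.2 45.8] [-0.004  0.006 -0.008]
```

Call:
{"fn": "play_rows", "kwargs": {
  "increments": [
    [0,1,15,0,0,0,255],
    [0,0,15,0,0,0,255],
    [0,0,10,0,0,0,255],
    [0,0,4,0,0,0,255],
    [0,0,0,0,0,0,255]
  ]
}}

```text
clock: 7.2
tcp_pos: [0.5853, 0.1847, 0.1167]
orientation: [2.298, 2.14, -0.018]
contact_force: [-2.8, 1.5, 6.8]
grip_width: 0.0002
```

```bash
python3 st.py 0 .088 .111 0
```

```text
7.2 [0.5853 0.1847 0.1167] [-2.8  1.5  6.8] 0.0002 [ 5.6 -1.8  5.7] [-0.007  0.009 -0.014]
```

Call:
{"fn": "play_rows", "kwargs": {
  "increments": [
    [1,0,2,0,0,0,255],
    [0,0,3,0,0,0,255],
    [0,0,2,0,0,0,255]
  ]
}}

```text
clock: 7.5
tcp_pos: [0.5854, 0.1847, 0.1112]
orientation: [2.3, 2.138, -0.02]
contact_force: [-3.6, -0.7, 5.9]
grip_width: -0.0003
```

Call:
{"fn": "play_rows", "kwargs": {
  "increments": [
    [0,0,2,0,0,0,255],
    [0,0,2,0,0,0,255]
  ]
}}

```text
clock: 7.7
tcp_pos: [0.5855, 0.1847, 0.1107]
orientation: [2.301, 2.136, -0.021]
contact_force: [-8.3, -2.3, 17.9]
grip_width: -0.0001
```

Call:
{"fn": "play_rows", "kwargs": {
  "increments": [
    [0,0,2,0,0,0,255],
    [0,0,2.5,0,0,0,255]
  ]
}}

```text
clock: 7.9
tcp_pos: [0.5855, 0.1847, 0.1107]
orientation: [2.301, 2.135, -0.021]
contact_force: [-8.2, -1.8, 21.2]
grip_width: 0.0001
```

Call:
{"fn": "play_rows", "kwargs": {
  "increments": [
    [0,0,-20,0,0,0,255],
    [0,0,-25,0,0,0,255],
    [0,0,-20,0,0,0,255],
    [0,0,-5,0,0,0,255],
    [0,0,0,0,0,0,255]
  ]
}}

```text
clock: 8.4
tcp_pos: [0.5875, 0.1839, 0.1846]
orientation: [2.302, 2.13, -0.019]
contact_force: [-0.1, -0.0, 0.5]
grip_width: 0.0003
```

```bash
python3 st.py -.088 0 .130 0
```

```text
8.4 [0.5875 0.1839 0.1846] [-0.1 -0.   0.5] 0.0003 [-82.8 -90.1  56. ] [-0.005  0.012 -0.02 ]
```

Call:
{"fn": "play_rows", "kwargs": {
  "increments": [
    [-20,-20,0,0,0.01,-0.02,255],
    [-25,-28,0,0,0,0,255],
    [-25,-28,0,0,0,0,255],
    [-13,-14,0,0,0,0,255],
    [0,0,0,0,0,0,255]
  ]
}}

```text
clock: 8.9
tcp_pos: [0.4874, 0.1028, 0.1796]
orientation: [-2.28, -2.153, 0.015]
contact_force: [0.7, -0.5, -0.7]
grip_width: -0.0005
```

```bash
python3 st.py -.088 0 .122 0
```

```text
8.9 [0.4874 0.1028 0.1796] [ 0.7 -0.5 -0.7] -0.0005 [ 5.2  3.9 57.6] [-0.011  0.003  0.   ]
```

Call:
{"fn": "play_rows", "kwargs": {
  "increments": [
    [4,3,12,-0.01,0,0,255],
    [1,1,17,0,0,0,255],
    [0,0,15,0,0,0,255],
    [0,0,8,0,0,0,255],
    [0,0,0,0,0,0,255]
  ]
}}

```text
clock: 9.4
tcp_pos: [0.4937, 0.1089, 0.1236]
orientation: [2.284, 2.156, -0.003]
contact_force: [0.1, 0.1, -0.2]
grip_width: 0.0001
```

```bash
python3 st.py -.088 0 .111 0
```

```text
9.4 [0.4937 0.1089 0.1236] [ 0.1  0.1 -0.2] 0.0001 [-1.5 -2.7 12.6] [-0.001  0.002 -0.   ]
```

Call:
{"fn": "play_rows", "kwargs": {
  "increments": [
    [-1,-2,3,0,0,0,255],
    [0,0,3,0,0,0,255],
    [0,0,3,0,0,0,255],
    [0,0,2,0,0,0,255]
  ]
}}

```text
clock: 9.8
tcp_pos: [0.4927, 0.1089, 0.1136]
orientation: [2.284, 2.155, -0.001]
contact_force: [-2.7, -0.8, 4.7]
grip_width: -0.0
```

Call:
{"fn": "play_rows", "kwargs": {
  "increments": [
    [0,0,2,0,0,0,255],
    [0,0,2,0,0,0,255]
  ]
}}

```text
clock: 10.0
tcp_pos: [0.4927, 0.1089, 0.1107]
orientation: [2.283, 2.154, -0.001]
contact_force: [-3.1, -0.7, 10.7]
grip_width: 0.0001
```

Call:
{"fn": "play_rows", "kwargs": {
  "increments": [
    [0,0,2,0,0,0,255]
  ]
}}

```text
clock: 10.1
tcp_pos: [0.4929, 0.1089, 0.1105]
orientation: [2.283, 2.153, -0.001]
contact_force: [-10.8, -2.9, 32.2]
grip_width: 0.0001
```

Call:
{"fn": "play_rows", "kwargs": {
  "increments": [
    [0,0,-20,0,0,0,130],
    [0,0,-30,0,0,0,130],
    [0,0,-30,0,0,0,130],
    [0,0,-10,0,0,0,130],
    [0,0,0,0,0,0,130]
  ]
}}

```text
clock: 10.6
tcp_pos: [0.4932, 0.1093, 0.2049]
orientation: [2.281, 2.152, 0.002]
contact_force: [0.0, -0.3, 0.3]
grip_width: 0.042
```

```bash
python3 - <<'E'
from bench import r, grab_frame
from h import *
f=grab_frame("scene");cv2.imwrite("pics/s1.png",cv2.resize(f["color"][150:290,180:390],None,fx=3.8,fy=3.8,interpolation=cv2.INTER_CUBIC))
f=grab_frame("wrist");cv2.imwrite("pics/w1.png",f["color"]);P=cloud(f)
q=P.reshape(-1,3); m=(q[:,2]>.153)&(q[:,2]<.17)&(np.hypot(q[:,0]-C[0],q[:,1]-C[1])<.07)
if m.sum(): k=q[m].mean(0);d=k[:2]-C;print("knob",k,m.sum(),np.hypot(*d),np.arctan2(d[1],d[0])-YAW-np.pi/2)
E
python3 st.py -.0093 .049 .19 .19
```

```text
knob [0.57277312 0.15334348 0.16088031] 762 0.051199445355901596 0.1755831696814285
10.7 [0.4922 0.109  0.2032] [ 0.2 -0.2 -0.8] 0.0417 [47.6 77.4 13.2] [ 0.002  0.004 -0.191]
```

View pics/s1.png

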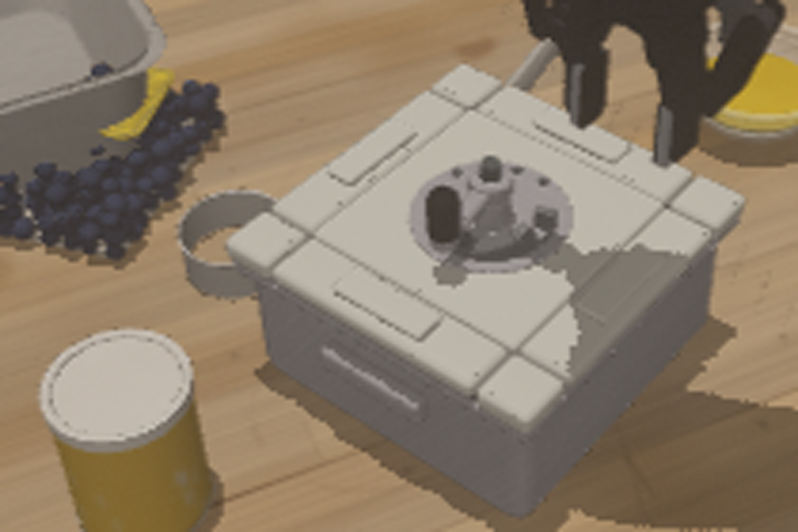

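View pics/w1.png

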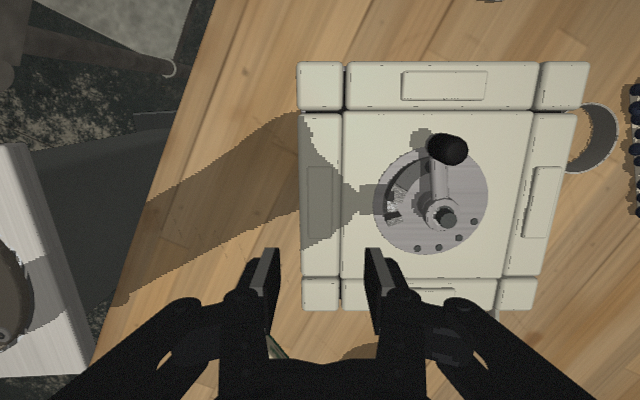

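All four strips now sit level with the corners: pads at about (372,145), (583,128), (387,303) and (635,275) in the scene crop. The lever is still open, at about 0.18 rad, with its knob at (443,213). Next I move over the knob and cage it.

Call:
{"fn": "play_rows", "kwargs": {
  "increments": [
    [10,15,0,0,0,-0.06,130],
    [15,23,3,0,0,-0.07,130],
    [15,25,3,0,0,-0.05,130],
    [6,12,3,0,0,0,130],
    [0,0,0,0,0,0,130]
  ]
}}

```text
clock: 11.2
tcp_pos: [0.5636, 0.1562, 0.1853]
orientation: [-2.075, -2.355, 0.02]
contact_force: [-1.1, -0.8, -0.1]
grip_width: 0.042
```

```bash
python3 st.py -.0091 .0495 .147 .19
```

```text
11.2 [0.5636 0.1562 0.1853] [-1.1 -0.8 -0.1] 0.042 [-4.6  8.9 38.2] [-0.011  0.007 -0.006]
```

Call:
{"fn": "play_rows", "kwargs": {
  "increments": [
    [-3,6,0,-0.01,0.01,0,130],
    [-1,2,3,0,0,0,130],
    [0,0,0,0,0,0,130]
  ]
}}

```text
clock: 11.5
tcp_pos: [0.5699, 0.1508, 0.1801]
orientation: [-2.077, -2.351, 0.004]
contact_force: [-1.0, -1.3, 0.1]
grip_width: 0.0416
```

```bash
python3 st.py -.0091 .0495 .147 .19
```

```text
11.5 [0.5699 0.1508 0.1801] [-1.  -1.3  0.1] 0.0416 [ 1.2  3.  33.1] [-0.005 -0.002 -0.009]
```

Call:
{"fn": "play_rows", "kwargs": {
  "increments": [
    [1,2,8,0,0,0,130],
    [0,0,12,0,0,0,130],
    [0,0,10,0,0,0,130],
    [0,0,3,0,0,0,130],
    [0,0,0,0,0,0,130]
  ]
}}

```text
clock: 12.0
tcp_pos: [0.5704, 0.1506, 0.1441]
orientation: [-2.079, -2.349, 0.006]
contact_force: [0.9, -0.3, 0.1]
grip_width: 0.042
```

```bash
python3 - <<'E'
from bench import r, grab_frame
from h import *
f=grab_frame("scene");cv2.imwrite("pics/s2.png",cv2.resize(f["color"][130:270,200:390],None,fx=4,fy=4,interpolation=cv2.INTER_CUBIC))
E
python3 st.py -.0091 .0495 .147 .19
```

```text
12.05 [0.5704 0.1506 0.1443] [ 1.2 -0.1  1. ] 0.0419 [ 1.6  2.3 -2.7] [-0.006 -0.001 -0.01 ]
```

View pics/s2.png

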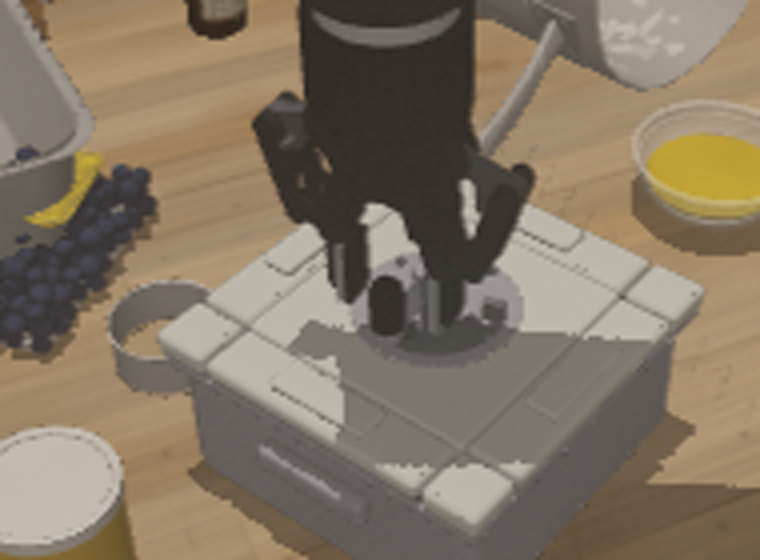

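```bash
cat > sw.py <<'E'
from h import *
from bench import r
import sys
o=r.get_obs(); t=float(sys.argv[1]); L=float(sys.argv[2]) if len(sys.argv)>2 else .012; z=float(sys.argv[3]) if len(sys.argv)>3 else .1465
s,c=np.sin(t),np.cos(t)
p=o["tcp_pos"][:2]-C; az=R.from_rotvec(o["orientation"]).apply([0,1,0]); a=np.arctan2(az[1],az[0])-YAW
rad=np.array([-np.sin(a+YAW),np.cos(a+YAW)]);tan=np.array([-np.cos(a+YAW),-np.sin(a+YAW)])
print("now th",a.round(3),"radial",(p@rad).round(4),"lead",(p@tan).round(4),"F rad/tan",(o["contact_force"][:2]@rad).round(1),(o["contact_force"][:2]@tan).round(1),o["tcp_pos"][2].round(4))
print(*togo(o,w(-.05*s-L*c,.05*c-L*s,z),YAW+t))
E
python3 sw.py .19
```

```text
now th 0.18 radial 0.0488 lead 0.0025 F rad/tan -0.3 -1.2 0.1443
[  1.1 -10.1  -2.2] [-0.006 -0.001 -0.01 ]
```

Call:
{"fn": "play_rows", "kwargs": {
  "increments": [
    [1,-3,-2,0,0,0,130],
    [0,-3,0,0,0,0,130],
    [0,-3,0,0,0,0,130],
    [0,0,0,0,0,0,130]
  ]
}}

```text
clock: 12.45
tcp_pos: [0.5615, 0.1511, 0.1476]
orientation: [-2.079, -2.351, 0.002]
contact_force: [-0.5, 0.1, 0.6]
grip_width: 0.042
```

```bash
python3 sw.py .4
```

```text
now th 0.18 radial 0.0503 lead 0.0113 F rad/tan 0.2 0.5 0.1476
[ -4.2 -11.3   1.2] [-0.003 -0.002 -0.22 ]
```

Call:
{"fn": "play_rows", "kwargs": {
  "increments": [
    [-1,-3.5,0,0,0,-0.07,130],
    [-1,-3.5,0,0,0,-0.07,130],
    [-1,-3.5,0,0,0,-0.07,130]
  ]
}}

```text
clock: 12.75
tcp_pos: [0.5542, 0.1466, 0.1488]
orientation: [1.814, 2.564, 0.006]
contact_force: [3.4, 1.4, -2.0]
grip_width: 0.0416
```

```bash
python3 sw.py .7
```

```text
now th 0.397 radial 0.0498 lead 0.0085 F rad/tan 0.1 -3.7 0.1488
[ -5.6 -17.9   2.2] [ 0.004 -0.001 -0.303]
```

Call:
{"fn": "play_rows", "kwargs": {
  "increments": [
    [-1,-5,1,0,0,-0.07,130],
    [-1,-5,1,0,0,-0.07,130],
    [-1,-5,0,0,0,-0.07,130],
    [-1,-5,0,0,0,-0.07,130]
  ]
}}

```text
clock: 13.15
tcp_pos: [0.5457, 0.1385, 0.151]
orientation: [1.415, 2.789, 0.032]
contact_force: [2.0, 3.1, -1.7]
grip_width: 0.0419
```

```bash
python3 sw.py .9
```

```text
now th 0.689 radial 0.0486 lead 0.0055 F rad/tan 1.4 -3.4 0.151
[ -2.2 -16.8   4.1] [ 0.024  0.006 -0.211]
```

Call:
{"fn": "play_rows", "kwargs": {
  "increments": [
    [0,-6,2,0.01,0,0,130],
    [0,-6,2,0.01,0,-0.04,130],
    [-1,-6,2,0,0,-0.04,130],
    [-1,-6,1,0,0,-0.04,130]
  ]
}}

```text
clock: 13.55
tcp_pos: [0.5405, 0.133, 0.1522]
orientation: [1.233, 2.862, 0.049]
contact_force: [1.8, 2.7, 0.3]
grip_width: 0.0419
```

```bash
python3 sw.py .9
```

```text
now th 0.815 radial 0.0484 lead 0.0069 F rad/tan 0.8 -3.1 0.1522
[ 0.4 -9.5  5.3] [ 0.038  0.012 -0.086]
```

Call:
{"fn": "play_rows", "kwargs": {
  "increments": [
    [0,-6,3,0.03,0.01,-0.02,130],
    [0,-6,4,0.02,0,-0.04,130],
    [0,-7,4,0.01,0,-0.05,130],
    [-1,-7,3,0,0,-0.05,130]
  ]
}}

```text
clock: 13.95
tcp_pos: [0.538, 0.1272, 0.1486]
orientation: [0.994, 2.962, 0.017]
contact_force: [3.9, 8.7, 7.4]
grip_width: 0.0421
```

```bash
python3 sw.py 1.1
```

```text
now th 0.981 radial 0.0475 lead 0.0049 F rad/tan 2.2 -9.3 0.1486
[  0.8 -13.    1.9] [ 0.015  0.014 -0.119]
```

Call:
{"fn": "play_rows", "kwargs": {
  "increments": [
    [0,-7,0,0,0,0,130],
    [0,-8,0,0,0,0,130],
    [0,-8,0,0,0,-0.03,130],
    [0,-8,0,0,0,-0.04,130]
  ]
}}

```text
clock: 14.35
tcp_pos: [0.5245, 0.1097, 0.1518]
orientation: [0.881, 2.987, 0.039]
contact_force: [5.9, 2.1, -0.9]
grip_width: 0.0418
```

```bash
python3 - <<'E'
from bench import r, grab_frame
from h import *
f=grab_frame("scene");cv2.imwrite("pics/s3.png",cv2.resize(f["color"][130:270,200:390],None,fx=4,fy=4,interpolation=cv2.INTER_CUBIC))
f=grab_frame("wrist");cv2.imwrite("pics/w3.png",f["color"])
E
python3 sw.py 1.2
```

```text
now th 1.052 radial 0.0496 lead 0.0257 F rad/tan 1.0 -0.1 0.1512
[-1.9  6.4  4.9] [ 0.027  0.019 -0.148]
```

View pics/s3.png

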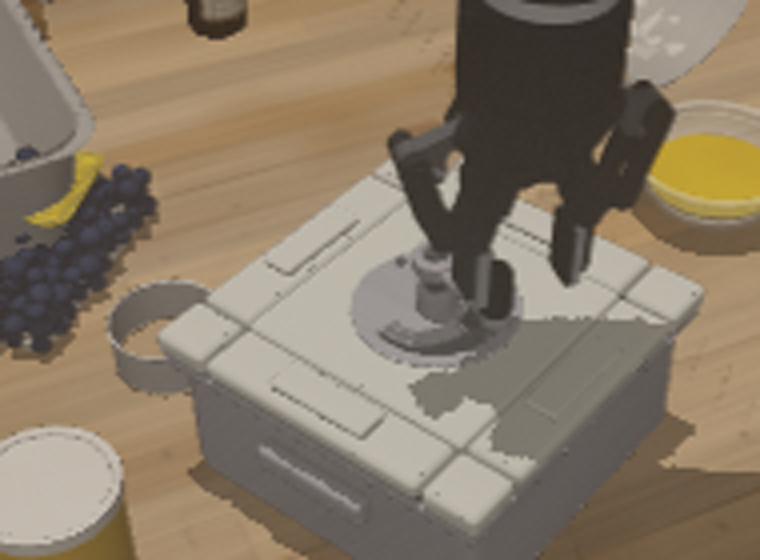

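View pics/w3.png

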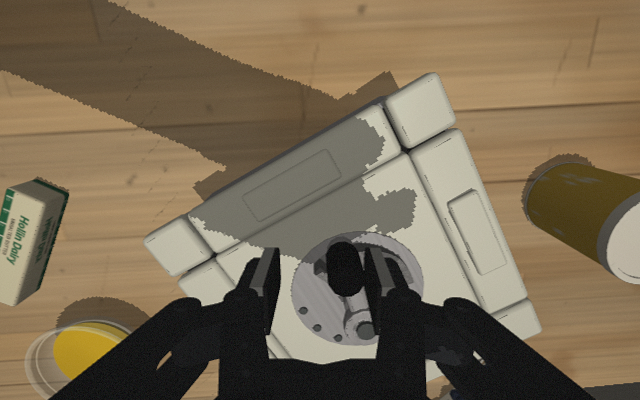

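The knob is on the crest at about 1.3 rad, resting against the trailing finger at (350,265) in the wrist view. I'll turn the hand to catch up and carry on.

```bash
python3 sw.py 1.35 .012 .147;python3 sw.py 1.6 .012 .145
```

```text
now th 1.052 radial 0.0496 lead 0.0257 F rad/tan 1.0 -0.1 0.1512
[-5.3 -0.5  4.3] [ 0.025  0.021 -0.298]
now th 1.052 radial 0.0496 lead 0.0257 F rad/tan 1.0 -0.1 0.1512
[-13.1 -10.7   6.1] [ 0.023  0.024 -0.548]
```

Call:
{"fn": "play_rows", "kwargs": {
  "increments": [
    [-2,0,2,0.02,0.02,-0.08,130],
    [-2,0,2,0.01,0,-0.08,130],
    [-2,0,1,0,0,-0.08,130],
    [0,-1,0,0,0,-0.06,130]
  ]
}}

```text
clock: 14.85
tcp_pos: [0.525, 0.1011, 0.1446]
orientation: [-0.429, -3.102, 0.017]
contact_force: [0.2, -0.7, 0.4]
grip_width: 0.042
```

```bash
python3 sw.py 1.6 .013 .146
```

```text
now th 1.354 radial 0.0514 lead 0.016 F rad/tan -0.4 0.6 0.1446
[-6.1 -8.8 -1.3] [-0.011 -0.01  -0.246]
```

Call:
{"fn": "play_rows", "kwargs": {
  "increments": [
    [-1,-4,-1,-0.01,-0.01,-0.07,130],
    [-2,-4,0,0,0,-0.07,130],
    [-1,-4,0,0,0,-0.07,130],
    [-1,-4,0,0,0,-0.05,130]
  ]
}}

```text
clock: 15.25
tcp_pos: [0.5261, 0.0873, 0.1452]
orientation: [-0.014, -3.139, -0.002]
contact_force: [3.4, 12.1, -3.2]
grip_width: 0.0419
```

```bash
python3 - <<'E'
from bench import r, grab_frame
from h import *
f=grab_frame("wrist");cv2.imwrite("pics/w4.png",f["color"])
f=grab_frame("scene");cv2.imwrite("pics/s4.png",cv2.resize(f["color"][130:270,200:390],None,fx=4,fy=4,interpolation=cv2.INTER_CUBIC))
E
python3 sw.py 1.7 .012 .146
```

```text
now th 1.618 radial 0.0526 lead 0.0153 F rad/tan -2.4 -7.6 0.1451
[-3.7 -0.8 -0.9] [ 0.002 -0.002 -0.082]
```

View pics/w4.png

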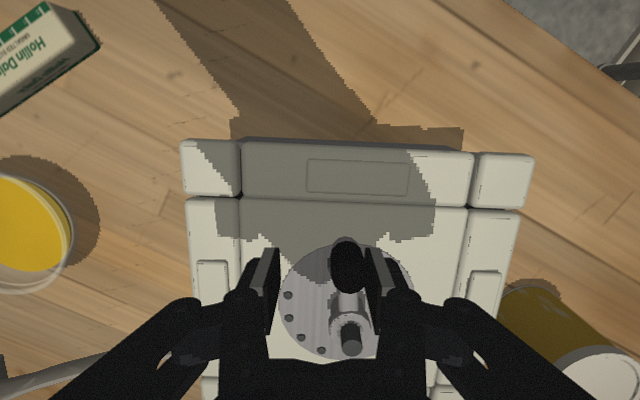

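View pics/s4.png

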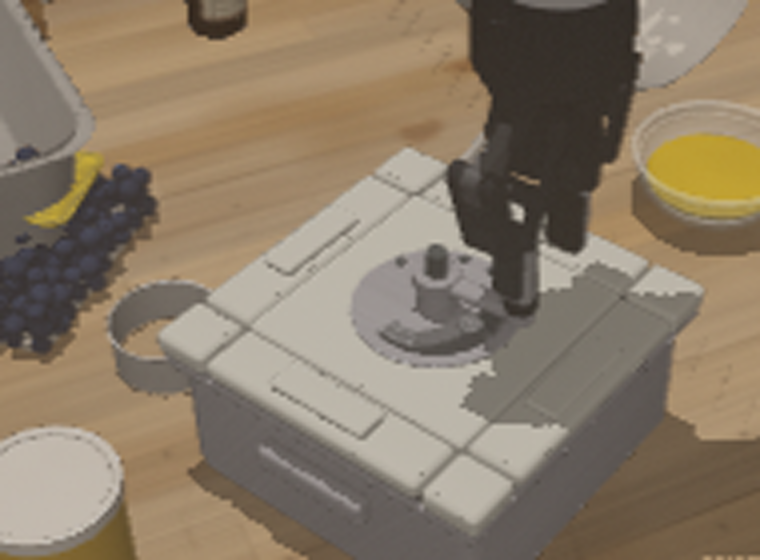

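The 12 N side force suggests the end stop at about 1.68 rad. I'll back off so the lever can settle, then lift clear.

Call:
{"fn": "play_rows", "kwargs": {
  "increments": [
    [0,4,0,0,0,0,130],
    [0,4,0,0,0,0,130],
    [0,0,0,0,0,0,130]
  ]
}}

```text
clock: 15.65
tcp_pos: [0.5245, 0.0958, 0.1442]
orientation: [-0.021, -3.135, -0.0]
contact_force: [-0.2, 0.7, -0.6]
grip_width: 0.0418
```

```bash
python3 - <<'E'
from bench import r, grab_frame
from h import *
f=grab_frame("wrist");cv2.imwrite("pics/w5.png",f["color"])
E
python3 sw.py 1.62 .004 .146
```

```text
now th 1.615 radial 0.0542 lead 0.0078 F rad/tan -0.6 -0.6 0.1442
[-4.2  3.6 -1.9] [-0.    -0.007 -0.005]
```

View pics/w5.png

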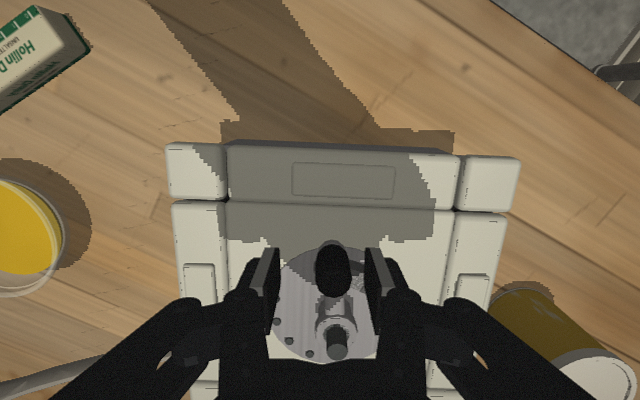

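The knob at (333,268) is clear of both fingers, with gaps on each side. Now I lift straight up and check.

Call:
{"fn": "play_rows", "kwargs": {
  "increments": [
    [0,2,-10,0,0,0,130],
    [0,0,-25,0,0,0,130],
    [0,0,-35,0,0,0,130],
    [0,0,-30,0,0,0,130],
    [0,0,0,0,0,0,130]
  ]
}}

```text
clock: 16.2
tcp_pos: [0.5238, 0.0964, 0.2488]
orientation: [-0.025, -3.13, 0.004]
contact_force: [0.6, 0.4, -0.1]
grip_width: 0.0416
```

Call:
{"fn": "play_rows", "kwargs": {
  "increments": [
    [0,20,0,0,0,0,130],
    [0,40,0,0,0,0,130],
    [0,40,-10,0,0,0,130],
    [0,30,-10,0,0,0,130],
    [0,0,0,0,0,0,130]
  ]
}}

```text
clock: 16.7
tcp_pos: [0.5266, 0.2266, 0.2696]
orientation: [-0.039, -3.13, 0.01]
contact_force: [-0.3, 0.6, -0.9]
grip_width: 0.0421
```

```bash
python3 - <<'E'
from bench import r, grab_frame
from h import *
for n,(a,b,c,d) in dict(top=(130,265,235,375),scene=(130,270,200,390)).items():
    f=grab_frame(n);cv2.imwrite(f"pics/{n}6.png",cv2.resize(f["color"][a:b,c:d],None,fx=4,fy=4,interpolation=cv2.INTER_CUBIC));cv2.imwrite(f"pics/{n}6f.png",f["color"])
    q=cloud(f).reshape(-1,3); m=(q[:,2]>.15)&(q[:,2]<.175)&(np.hypot(q[:,0]-C[0],q[:,1]-C[1])<.07)
    if m.sum(): k=q[m].mean(0);d=k[:2]-C;print(n,"knob",k,q[m][:,2].max(),m.sum(),np.hypot(*d),(np.arctan2(d[1],d[0])-YAW-np.pi/2)%6.283)
E
python3 sw.py 1.62
```

```text
top knob [0.5767073  0.10590551 0.15117493] 0.15117492692003642 1 0.003997114782564606 0.6086121694952089
scene knob [0.52683144 0.10429417 0.1559835 ] 0.16046152278205617 58 0.05199952488756762 1.593881705770427
now th 1.599 radial 0.0552 lead -0.1178 F rad/tan -0.8 1.1 0.2681
[  -7.  -129.6  122.9] [-0.011 -0.013 -0.021]
```

View pics/top6.png

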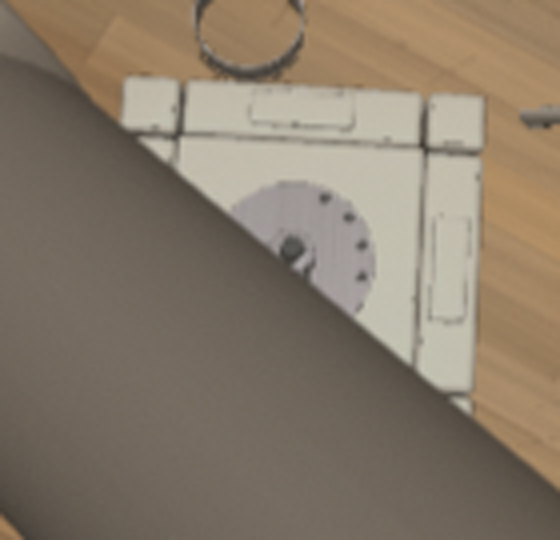

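View pics/scene6.png

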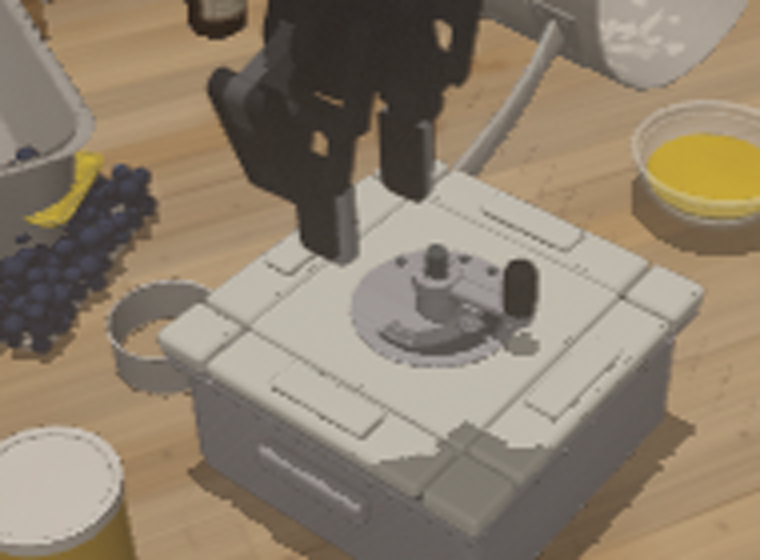

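View pics/top6f.png

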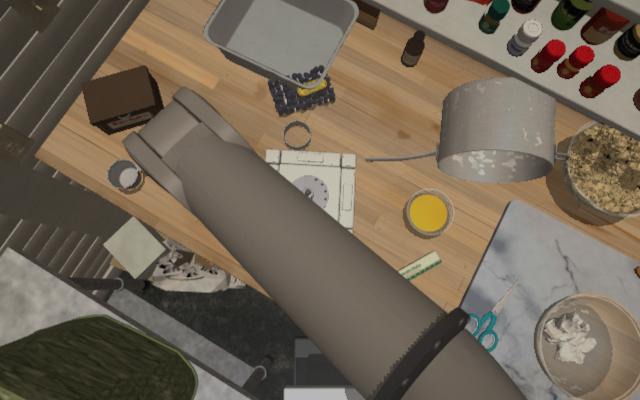

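Call:
{"fn": "play_rows", "kwargs": {
  "increments": [
    [30,-30,-10,0,0,0,130],
    [30,-40,-10,0,0,0,130],
    [30,-40,-10,0,0,0,130],
    [30,-40,0,0,0,0,130],
    [30,-40,0,0,0,0,130]
  ]
}}

```text
clock: 17.3
tcp_pos: [0.3723, 0.0339, 0.2973]
orientation: [-0.056, -3.118, 0.014]
contact_force: [0.9, -1.5, 0.4]
grip_width: 0.0422
```

Call:
{"fn": "play_rows", "kwargs": {
  "increments": [
    [0,-40,0,0,0,0,130],
    [0,-40,0,0,0,0,130],
    [0,-40,0,0,0,0,130],
    [0,-40,0,0,0,0,130],
    [0,0,0,0,0,0,130]
  ]
}}

```text
clock: 17.8
tcp_pos: [0.3531, -0.1443, 0.2985]
orientation: [-0.097, -3.114, 0.029]
contact_force: [-0.5, 0.2, -0.5]
grip_width: 0.0419
```

```bash
python3 - <<'E'
from bench import r, grab_frame
from h import *
print(r.get_obs()["tcp_pos"],r.get_obs()["clock"])
s0=dict(np.load("scene0.npz"));t0=dict(np.load("top0.npz"))
for n,(a,b,c,d),f0 in [("top",(130,265,235,375),t0),("scene",(130,270,200,390),s0)]:
    f=grab_frame(n);cv2.imwrite(f"pics/{n}7.png",cv2.resize(f["color"][a:b,c:d],None,fx=4,fy=4,interpolation=cv2.INTER_CUBIC));cv2.imwrite(f"pics/{n}7f.png",f["color"])
    for g in(f0,f):
        P=cloud(g);q=P.reshape(-1,3)
        rr=np.hypot(q[:,0]-C[0],q[:,1]-C[1]);m=(q[:,2]>.145)&(q[:,2]<.18)&(rr<.07)&(rr>.03)
        zs=np.sort(q[m][:,2]);k=q[m][q[m][:,2]>zs[-1]-.006].mean(0);d=k[:2]-C
        print(n,k,len(zs),zs[-15:-1:3].round(4),np.hypot(*d),(np.arctan2(d[1],d[0])-YAW-np.pi/2)%6.283)
        for p in [w(.088,0,.111),w(0,.088,.111),w(-.088,0,.111),w(0,-.088,.111),w(.055,.055,.106),w(.055,-.055,.106)]:
            u=proj(g,p).round().astype(int);print(np.nanmedian(P[u[1]-1:u[1]+2,u[0]-1:u[0]+2,2]).round(4),end=" ")
        print()
E
```

```text
[ 0.35313027 -0.14432834  0.29847802] 17.8
top [0.57288409 0.15192322 0.16173065] 60 [0.1626 0.1628 0.1631 0.1637 0.1643] 0.049776021195821835 0.17672807060143403
0.1166 0.1166 0.1164 0.1183 0.106 0.1066 
top [0.52824782 0.10050847 0.15767515] 58 [0.1581 0.1584 0.1588 0.1597 0.161 ] 0.05059139063444531 1.6675820896755047
0.1119 0.1113 0.1094 0.1117 0.1069 0.1066 
scene [0.57231718 0.15491306 0.16167087] 94 [0.1626 0.1627 0.1629 0.1631 0.1638] 0.05281246105799606 0.18065786345577406
0.1161 0.117 0.1173 0.1169 0.1067 0.1053 
scene [0.52722556 0.10348643 0.15716188] 76 [0.1581 0.1583 0.1587 0.1589 0.1594] 0.05158387149462344 1.6092682180535016
0.1114 0.111 0.1114 0.1105 0.1063 0.1061
```

View pics/top7.png

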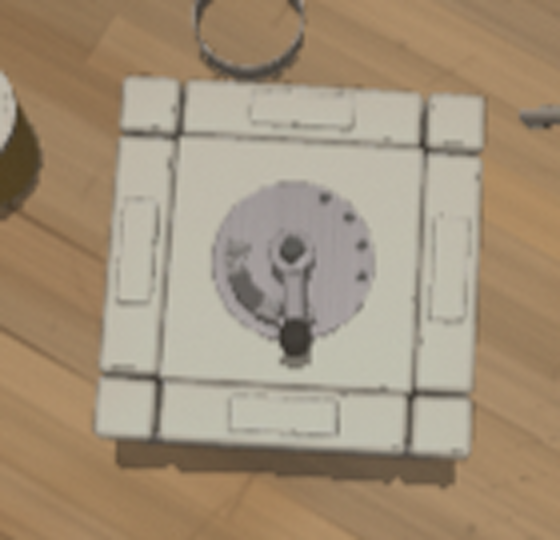

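View pics/top7f.png

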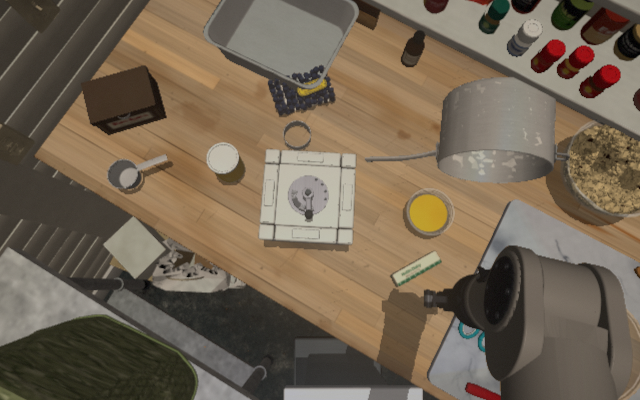

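The knob at (295,337) now points to the near side and sits 4 mm lower than when open. All four pads are at about 111 mm, and the drum, ring, bowl and butter are where they were. I'll hand it in.

```bash
python3 -c "
from bench import r
print(r.hand_in())"
```

```text
the job is handed in; nothing more can be done
None
```

The tub is sealed and latched, and I handed the job in at about 18 s of the 64 s allowed.

- **Strips:** I pressed them one at a time, in the order right, far, left, near. Each stopped hard with the fingertips at about 0.1105 m, at 21–43 N. The highest was the right strip at 43 N, firmer than planned. It was on the fingertips, so I don't expect the 40 N limit for the arm and gripper body to apply.
- **Latch:** I then swept the lever counter-clockwise with the knob loosely held between the open fingers, over the crest to what seemed to be the end stop (12 N side force), and backed off.
- **Last checks:**
  - The pads read 110.5–111.9 mm in both cameras, except the near pad at 109.4 mm in the top view (111.4 mm in the scene view).
  - The knob top is about 4 mm lower than when open, so the lever is in the notch. The cameras disagreed slightly on its angle, 1.61 and 1.67 rad, but both are within the notch range.
  - The drum, ring, bowl and butter look unmoved in the pictures, and the arm is clear of everything.

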